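# Tip the vial inspection plate to its mark

### The job

Tip the vials in the blue-padded inspection stand for a look: press its blue corner pad down with the fingertips until the stand's red pointer lines up with the green mark on its scale, hold it there for a good second without running past the mark, then let the plate spring back level and move clear. Only the blue pad is to be pressed: leave the vials seated in their pockets, do not touch the pointer or the green mark, grasp or lift nothing, and leave the yellow-padded stand and everything else on the table alone.

Things in the scene. Friction and masses are not known exactly. Their poses are not given: they have to be found in the camera images.
- blue_stand: the vial inspection stand to be worked, bolted down: grey base 12 mm thick with a spring-backed tilt plate above it. Origin: on the table under the base, which spans -85..85 mm in its x and -100..135 mm in its y. Own axes: z up; the pressing corner lies toward -x, the scale toward +y. Its highest part, the scale with pointer, stays below 305 mm above the table
- blue_hinge (a point): middle of the tilt plate's hinge axis, which runs along the stand's y, 30 mm toward +x from the stand's origin and 85 mm above the table. The aluminium plate is a 140 mm square, 6 mm thick, set cornerwise, its padded corner 129 mm from the hinge; the vials stand in a white block over the hinge and reach 136 mm above the table
- blue_scale (a point): top of the scale strip at tilt 0: a white curved strip with black ticks, 188 mm from the hinge axis, at y = 98..134 mm of the stand, running toward the stand's -x; it is held by a post at x = 66 mm, y = 116 mm
- blue_tilt (a joint): tilt of the blue stand's plate in rad: 0 at rest (level), growing as the padded corner is pressed down; stop at 0.36. The return spring has 3 N m/rad, so at the pad, 105 mm from the hinge, the press takes about 4 N at 0.14 and 8 N at 0.28. The plate springs back by itself, well damped, in about half a second. The pad goes down 105 mm x sin(tilt), and up to 5 mm toward the stand's -x
- blue_pad: the round blue pad on the tilt plate's pressing corner, 32 mm across at the foot, 24 mm across at the flat top, 18 mm high, firm but giving about 1 mm; origin at the centre of its underside; it moves with the plate
- blue_pad_top (a point): centre of the blue pad's top face, where to press; 106 mm above the table at rest, 75 mm toward -x from the stand's origin
- blue_pointer: the red pointer of the blue stand, an 8 mm rod fixed to the tilt plate: it leaves the plate toward +y, rises at y = 92 mm to 200 mm above the hinge, and bends outward over the scale. Origin on the hinge axis, in the middle of the plate
- blue_tip (a point): end of the red pointer, 200 mm from the hinge axis; as the pad goes down it travels along the scale toward the stand's -x, 2 mm for every 0.01 rad
- blue_rider: the green mark on the blue stand's scale, a small upright tab 8 x 22 x 26 mm standing just beyond the pointer's end; it is set to a different place on the scale each time and stays there. Origin on the hinge axis
- blue_mark (a point): the place on the scale where the pointer's end is exactly at the green tab (same circle, 200 mm from the hinge axis); its own x axis lies along the scale: the pointer's end starts on the +x side and passes to the -x side if pressed too far. It stands at a tilt of 0.14 to 0.27
- blue_vial0: loose glass vial with a blue cap, 22 mm across, 44 mm tall, standing 10 mm deep in a pocket of the blue stand's tilt plate, on the hinge line, 26 mm to its -y side; origin at the centre of its underside
- blue_vial1: loose glass vial with a blue cap, 22 mm across, 44 mm tall, standing 10 mm deep in a pocket of the blue stand's tilt plate, on the hinge line, 26 mm to its +y side; origin at the centre of its underside
- yellow_vial0: loose glass vial with a yellow cap, 22 mm across, 44 mm tall, standing 10 mm deep in a pocket of the yellow stand's tilt plate, on the hinge line, 26 mm to its -y side; origin at the centre of its underside
- yellow_vial1: loose glass vial with a yellow cap, 22 mm across, 44 mm tall, standing 10 mm deep in a pocket of the yellow stand's tilt plate, on the hinge line, 26 mm to its +y side; origin at the centre of its underside
- yellow_stand: a second stand of the same build and size with a yellow pad, not to be used; origin and axes as for the blue stand
- yellow_tilt (a joint): tilt of the yellow stand's plate, rad, 0 at rest
- spare_vial: loose glass vial with a grey cap, 22 mm across, 44 mm tall, standing on the table between the stands; origin at the centre of its underside
- syringe: capped plastic syringe lying on the table, about 140 mm long, 26 mm wide; origin under its middle
- red_tin: open red tin, 70 mm across, 90 mm high; origin at the centre of its underside

How it is judged:
By the outcome, as a careful person would: the job done as asked, in the order asked, and still so for the second after the job is handed in, with the robot touching nothing.
It also fails if it takes over 46 s, if anything falls off the work surface, if the arm or the gripper's body presses on something with over 40 N, if the wrist force passes 120 N, or if a joint passes its speed limit or range.

### The arm

A 7-joint arm with a two-finger parallel gripper is mounted at the origin on the work surface. World frame = base frame: x ahead of the robot, y to its left, z up, the work surface at z = 0. Lengths are in m, angles in rad, forces in N, time in s.
With the tool pointing down it reaches from about 0.4 to 0.9 m from the base axis. Payload 5.6 kg.
Tool frame: the origin (TCP) lies midway between the tips of the shut fingers; the grasp point (between the pads) lies 19 mm behind it; y points along the fingers, z is the direction in which the jaws open and shut, and the axes are right-handed (so a half turn about y gives the same grasp; the last joint's range is limited). The gripper opens to 92 mm and grips with 3 to 60 N. Pads are 20 mm wide; open, the fingers measure 128 mm over their backs; the gripper's body (75 mm by 189 mm) begins 69 mm behind the grasp point.
Start: joints at [1.262, 0.468, -0.012, 1.603, 0.006, 1.071, -0.056], TCP at [0.171, -0.627, 0.215] pointing down, gripper open.
Joint ranges: [-2.53, 2.53], [-0.31, 2.02], [-1.57, 1.55], [0.28, 2.44], [-1.29, 4.43], [0.15, 1.84], [-2.92, 2.92]. Speed limits (rad/s): [2.57, 2.57, 3.14, 3.14, 3.14, 3.14, 3.14].

### API

Orientations are given as a 3x3 rotation matrix whose columns are the frame's x, y, z axes.
In Python, from station import env, effector, solver, viewer, workorder, search_frame, tip_of gives the robot as it stands. Calls block until the motion is done:
- env.reach(position, orientation): joint-space move of the TCP to a pose.
- env.movel(position, frame=None, rate=0.15): straight line of the TCP; frame=None keeps the orientation; rate is the mean speed in m/s.
- env.goto_joints(angles): joint-space move.
- effector.release() and effector.grasp(squeeze=None): open the fingers fully, or close them until they stop; squeeze is the grip in N (None keeps the last).
- env.pause(seconds).
- solver.inverse_kinematics(position, orientation): joint angles nearest the present ones, or None.
- env.sense(): the state.
- viewer.read_camera(name): name is "side" or "top" or "wrist"; returns (picture, depth): 384x512x3 uint8, red, green, blue; 384x512 float32, m along the optical axis (not along the pixel's ray), 0 where there is no reading.
- viewer.camera_info(name): a dict with "intrinsics" (3x3 intrinsics, pixels), "eye" and "rotation" of the camera in the world; the wrist camera has in their place "T_tool_cam" (4x4, takes a point from camera to tool coordinates, whose origin is the TCP and whose axes are the tool frame's). Camera axes: x right, y up, looking along -z (the intrinsics and any distortion apply to the point x, -y, -z); pixel columns grow to the right and rows downward; lengths in m; the calibration is good to about 2 mm. A picture is of the moment at which its call begins: read the wrist's pose just before it. camera_info takes no time and is no camera call.
A pose or a line that the arm cannot do raises env.PlanningError and nothing moves.
- workorder.finish_job(): hands the job in, once; it reports no verdict.
Trained networks look in the newest picture that a camera, given by its name, has taken for a name from the list of things; names that differ only in an ending like _2 or _b are one class to them, and where a whole thing is asked for, a point or a joint stands for the part that bears it (a point fixed in the world has none). Each returns a list of dicts, best first, with "score" (0 to 1); they miss things now and then, are a little off and sometimes report something else, mostly with a low value. They report only what shows in the picture. A call takes as long as a camera call.
- search_frame(camera, name): "at" ([x, y, z] in m, in world coordinates, good to about 4 mm: the middle of the surface that is visible of it).
- tip_of(camera, name): "at" ([x, y, z] in m, in world coordinates, good to about 4 mm: a listed point, or the origin of a listed thing).
The state is a dict: "t": time; "joint_positions": joint angles; "joint_velocities": joint speeds; "tau": joint torques, N m; "ee_pos": TCP position; "tcp_rot": TCP orientation; "wrist_force": force on the tool from outside, world axes, zero at the start; "moment": the same for the moment, N m; "gripper_width": finger opening in m.
Only numpy, scipy, OpenCV 4.12 (cv2) and the standard library are available. Lean on these libraries where they do the work, as an engineer would, in place of code of your own. Each camera call takes 0.05 s, during which the arm holds its last target.

## Working session

There is one attempt and no reset: what is moved stays moved. The work goes in short steps, each a Python script; the robot and the scene stay as the last script left them, time stands still between calls to the robot, and variables do not carry over. Pictures are saved under pics/ and viewed, and the job is handed in when it is done.

```bash
mkdir -p pics; ls
python3 - <<'E'
from station import *
import cv2,numpy as np
np.set_printoptions(precision=4,suppress=True)
s=env.sense();print(s['t'],s['ee_pos'],s['tcp_rot'],s['wrist_force'],s['gripper_width'])
for c in ['side','top']:
    p,d=viewer.read_camera(c);cv2.imwrite(f'pics/{c}0.png',p[:,:,::-1]);np.save(f'pics/{c}0d.npy',d)
    i=viewer.camera_info(c);print(c,i)
    for n in ['blue_stand','blue_hinge','blue_pad_top','blue_tip','blue_mark','blue_scale','yellow_stand','blue_vial0','blue_vial1']:
        r=tip_of(c,n);print(n,[(np.round(q['at'],4),round(q['score'],2)) for q in r[:2]])
print(env.sense()['t'])
E
```

```text
pics
0.0 [ 0.1705 -0.6267  0.2137] [[-0.9649 -0.0006  0.2626]
 [-0.2626  0.0016 -0.9649]
 [ 0.0001 -1.     -0.0017]] [-0.3637 -0.4102  0.0929] 0.09198154593019785
side {'intrinsics': array([[406.8656,   0.    , 252.3577],
       [  0.    , 406.8656, 193.9155],
       [  0.    ,   0.    ,   1.    ]]), 'eye': array([ 0.5096, -0.5437,  0.9053]), 'rotation': array([[ 0.9917,  0.1092, -0.0679],
       [-0.1273,  0.7591, -0.6384],
       [-0.0181,  0.6417,  0.7667]])}
blue_stand [(array([ 0.5751, -0.2624, -0.0014]), 0.75)]
blue_hinge [(array([ 0.6012, -0.2707,  0.0854]), 0.95), (array([ 0.6216, -0.1494,  0.2885]), 0.37)]
blue_pad_top [(array([ 0.4971, -0.2499,  0.1045]), 0.56)]
blue_tip [(array([ 0.6233, -0.1513,  0.2865]), 0.62)]
blue_mark [(array([ 0.5773, -0.1437,  0.278 ]), 0.67), (array([0.5593, 0.2128, 0.0002]), 0.48)]
blue_scale [(array([ 0.6224, -0.1554,  0.2772]), 0.89)]
yellow_stand [(array([0.56  , 0.2159, 0.0002]), 0.76)]
blue_vial0 [(array([ 0.5945, -0.2931,  0.0888]), 0.67), (array([ 0.6043, -0.2397,  0.0896]), 0.51)]
blue_vial1 [(array([ 0.5945, -0.2931,  0.0888]), 0.67), (a
[... 282 characters left out ...]
 ,  0.0048, -0.0088],
       [-0.0077,  0.1852,  0.9827]])}
blue_stand [(array([ 0.5707, -0.2662,  0.0002]), 0.86)]
blue_hinge [(array([ 0.5991, -0.2698,  0.0863]), 0.66)]
blue_pad_top [(array([ 0.4975, -0.2514,  0.1071]), 0.42)]
blue_tip [(array([ 0.6252, -0.1511,  0.2854]), 0.55), (array([ 0.5859, -0.1454,  0.2778]), 0.15)]
blue_mark [(array([ 0.5852, -0.146 ,  0.2751]), 0.56)]
blue_scale [(array([ 0.6222, -0.1517,  0.276 ]), 0.68)]
yellow_stand [(array([ 0.5631,  0.2179, -0.0018]), 0.69)]
blue_vial0 [(array([ 0.5966, -0.2925,  0.0893]), 0.52), (array([ 0.6087, -0.2436,  0.092 ]), 0.44)]
blue_vial1 [(array([ 0.5966, -0.2925,  0.0893]), 0.52), (array([ 0.6087, -0.2436,  0.092 ]), 0.44)]
1.0
```

Run:
```python
import cv2
a=cv2.imread('pics/side0.png');cv2.imwrite('pics/side0b.png',cv2.resize(a[100:330,180:420],None,fx=2.5,fy=2.5))
```

```text
(no output)
```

View pics/side0.png

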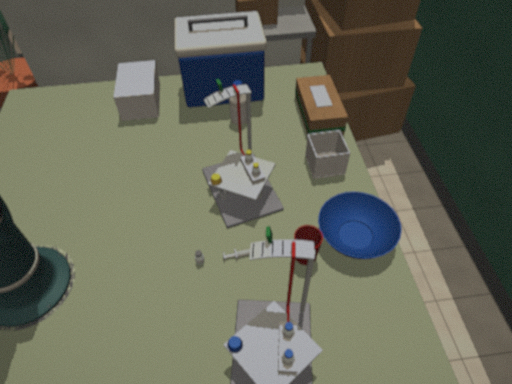

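View pics/top0.png

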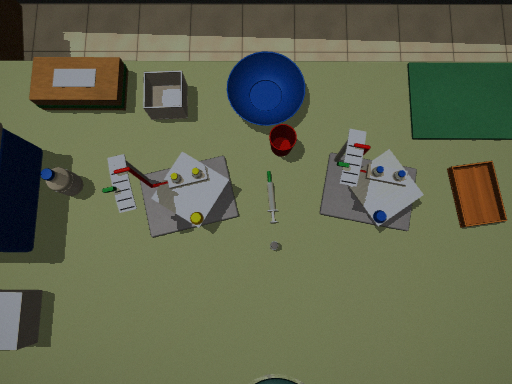

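```bash
ls pics
```

```text
side0.png
side0b.png
side0d.npy
top0.png
top0d.npy
```

View pics/side0b.png

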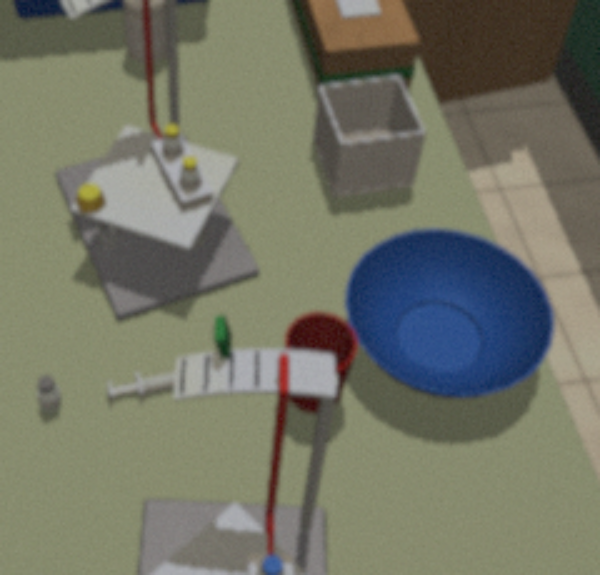

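Both views agree on the layout. In the side image the blue pad is at (235,344), the pointer tip at (293,245) and the green tab at (269,234). In the top image they are at (380,216), (363,147) and (344,164). Next I'll measure the stand frame and the mark angle.

```bash
cat > h.py <<'E'
from station import *
import cv2,numpy as np
np.set_printoptions(precision=4,suppress=True)
def cloud(c,p,d):
    i=viewer.camera_info(c);K=i['intrinsics']
    v,u=np.mgrid[:384,:512]
    P=np.stack([(u-K[0,2])/K[0,0]*d,-(v-K[1,2])/K[1,1]*d,-d],-1)
    return P@i['rotation'].T+i['eye']
def proj(c,X):
    i=viewer.camera_info(c);K=i['intrinsics'];q=(np.asarray(X)-i['eye'])@i['rotation']
    return np.stack([K[0,0]*q[...,0]/-q[...,2]+K[0,2],K[1,1]*q[...,1]/q[...,2]+K[1,2]],-1)
def mask(p,col):
    hsv=cv2.cvtColor(p,cv2.COLOR_RGB2HSV);H,S,V=[hsv[...,k].astype(int) for k in range(3)]
    if col=='red': return ((H<8)|(H>172))&(S>150)&(V>60)
    if col=='green': return (H>45)&(H<80)&(S>130)&(V>30)
    if col=='blue': return (H>100)&(H<125)&(S>150)&(V>50)
E
python3 - <<'E'
from h import *
yaw=None
# stand frame from network points (avg)
pts={'h':(0.6002,-0.2702),'p':(0.4973,-0.2507),'t':(0.6243,-0.1512),'o':(0.573,-0.2643),'v0':(.5955,-.2928),'v1':(.6065,-.2417)}
loc={'h':(.03,0),'p':(-.075,0),'t':(.03,.116),'o':(0,0),'v0':(.03,-.026),'v1':(.03,.026)}
A=np.array([loc[k] for k in pts]);B=np.array([pts[k] for k in pts])
U,_,Vt=np.linalg.svd((A-A.mean(0)).T@(B-B.mean(0)));R=Vt.T@U.T
t=B.mean(0)-R@A.mean(0);print('yaw',np.arctan2(R[1,0],R[0,0]),'org',t,'res',(A@R.T+t-B)*1e3)
for c in ['side','top']:
    p=cv2.imread(f'pics/{c}0.png')[:,:,::-1].copy();d=np.load(f'pics/{c}0d.npy')
    P=cloud(c,p,d);L=P.copy();L[...,:2]=(P[...,:2]-t)@R
    reg=(np.abs(L[...,0])<.13)&(L[...,1]>-.12)&(L[...,1]<.18)&(d>0)
    for col,zr in [('green',(.24,.32)),('red',(.26,.32)),('blue',(.095,.12)),('blue',(.125,.15))]:
        m=mask(p,col)&reg&(L[...,2]>zr[0])&(L[...,2]<zr[1])
        if col=='blue':
            m&= (L[...,0]<-.04) if zr[0]<.1 else (L[...,0]>-.02)
        q=L[m];uv=np.argwhere(m)
        if len(q):
            print(c,col,len(q),'med',np.median(q,0),'min',q.min(0),'max',q.max(0),'uv',uv.mean(0)[::-1],
            'ang',np.arctan2(.03-np.median(q[:,0]),np.median(q[:,2])-.085))
    # predicted pixels
    W=lambda l:np.r_[t+R@np.array(l[:2]),l[2]]
    print('pred pad',proj(c,W((-.075,0,.106))),'tip',proj(c,W((.03,.116,.285))))
E
```

```text
yaw -0.18138255246576224 org [ 0.5719 -0.2628] res [[ 1.2434  1.9751]
 [ 0.8659  1.416 ]
 [-1.9314 -2.9279]
 [-1.0645  1.4867]
 [ 1.2532 -0.9984]
 [-0.3665 -0.9515]]
side green 37 med [-0.0143  0.1308  0.2935] min [-0.018   0.1251  0.2745] max [-0.0119  0.1415  0.2963] uv [268.4595 233.7027] ang 0.20955621494536752
side red 60 med [0.0292 0.0947 0.2886] min [0.0272 0.0866 0.261 ] max [0.0314 0.1154 0.2927] uv [292.9667 253.    ] ang 0.0037527534988045087
side blue 99 med [-0.0754 -0.0054  0.106 ] min [-0.0865 -0.014   0.0953] max [-0.0646  0.0074  0.1098] uv [234.5758 344.2828] ang 1.3745286247072688
side blue 28 med [0.0276 0.0206 0.1374] min [ 0.0237 -0.033   0.1341] max [0.0316 0.0289 0.1407] uv [288.3214 337.0357] ang 0.04637469191448805
pred pad [234.9172 341.7453] tip [293.2216 243.9537]
top green 44 med [-0.0137  0.1406  0.2919] min [-0.0172  0.1296  0.2787] max [-0.0102  0.1503  0.2978] uv [342.8636 164.    ] ang 0.20795537393396402
top red 58 med [0.0322 0.1075 0.2868] min [0.0288 0.0905 0.2833] max [0.0369 0.1235 0.2912] uv [361.9655 145.7241] ang -0.01084779158937194
top blue 103 med [-0.0735  0.0067  0.1034] min [-0.0869 -0.0077  0.095 ] max [-0.061   0.0184  0.1082] uv [379.7379 215.9709] ang 1.3945720494557743
top blue 67 med [0.0321 0.0225 0.1341] min [ 0.0251 -0.0297  0.1283] max [0.04   0.0358 0.1382] uv [390.1045 171.1194] ang -0.04251267875439424
pred pad [382.3753 216.9213] tip [357.3305 146.3892]
```

```bash
cat >> h.py <<'E'
yaw=-0.18138; t0=np.array([0.5719,-0.2628]);c_,s_=np.cos(yaw),np.sin(yaw);R2=np.array([[c_,-s_],[s_,c_]])
def W(l): return np.r_[t0+R2@np.array(l[:2]),l[2]]
ex=np.r_[R2[:,0],0];ey=np.r_[R2[:,1],0]
def rot(z): 
    y=np.array([0,0,-1.]);return np.stack([np.cross(y,z),y,z],1)
def look(tag,cams=('side','top')):
    for c in cams:
        p,d=viewer.read_camera(c);P=cloud(c,p,d);L=P.copy();L[...,:2]=(P[...,:2]-t0)@R2
        reg=(np.abs(L[...,0])<.13)&(L[...,1]>.08)&(L[...,1]<.18)&(d>0)
        o=[]
        for col in('green','red'):
            m=mask(p,col)&reg&(L[...,2]>.24)&(L[...,2]<.32);q=L[m];n=len(q)
            if col=='red' and n: q=q[q[:,1]>np.percentile(q[:,1],50)]
            if n:
                a=np.arctan2(.03-q[:,0],q[:,2]-.085);o.append((n,round(float(np.median(a)),4)))
            else:o.append((0,None))
        print(tag,c,'green,red',o)
        cv2.imwrite(f'pics/{tag}_{c}.png',p[:,:,::-1])
E
python3 - <<'E'
from h import *
look('t0')
s=env.sense();print(s['t'])
for sg in (1,-1):
    for z in(.35,.2,.08):print(sg,z,solver.inverse_kinematics(W((-.075,0,z)),rot(sg*ex)))
E
```

```text
t0 side green,red [(35, 0.2151), (74, 0.0039)]
t0 top green,red [(45, 0.2087), (58, -0.0108)]
1.1
1 0.35 [ 0.781   0.2391 -0.4538  1.6387  0.1083  1.2888  0.1269]
1 0.2 [ 0.7727  0.3738 -0.4579  1.8242  0.1946  0.9878  0.053 ]
1 0.08 [ 0.7449  0.5385 -0.4342  1.9097  0.3182  0.7609 -0.0494]
-1 0.35 [ 0.3966  0.2     0.0086  1.6635 -0.0018  1.278  -2.9174]
-1 0.2 [ 0.3043  0.3253  0.122   1.8555 -0.0474  0.9636 -2.876 ]
-1 0.08 [ 0.2327  0.4927  0.2163  1.9448 -0.1545  0.7199 -2.7825]
```

Run:
```python
from h import *
effector.grasp(3)
env.movel(np.array(env.sense()['ee_pos'])+[0,0,.15],rate=.2)
env.reach(W((-.075,0,.36)),rot(ex))
s=env.sense();print(s['t'],s['ee_pos'],s['gripper_width'],s['wrist_force'])
env.movel(W((-.075,0,.15)),rate=.15)
s=env.sense();print(s['t'],s['ee_pos'],W((-.075,0,.15)),s['wrist_force'])
look('hov')
for c in('side','top'):
    r=tip_of(c,'blue_pad_top');print(c,[(q['at'],q['score']) for q in r[:2]],W((-.075,0,.106)))
p,d=viewer.read_camera('wrist');cv2.imwrite('pics/hov_wrist.png',p[:,:,::-1])
r=tip_of('wrist','blue_pad_top');print([(q['at'],q['score']) for q in r[:2]])
a=cv2.imread('pics/hov_side.png');b=cv2.imread('pics/hov_top.png')
cv2.imwrite('pics/hov_c.png',np.hstack([cv2.resize(a[184:384,150:350],(400,400)),cv2.resize(b[100:300,280:480],(400,400))]))
```

```text
5.1583 [ 0.4975 -0.2511  0.3598] 0.00041887763442340883 [ 0.3551  0.0437 -0.1961]
6.7083 [ 0.4987 -0.2495  0.1508] [ 0.4981 -0.2493  0.15  ] [-0.4361  0.4668  0.5294]
hov side green,red [(35, 0.2153), (72, 0.0038)]
hov top green,red [(44, 0.2087), (58, -0.0132)]
side [([0.4963, -0.2477, 0.103], 0.56), ([0.6048, -0.24, 0.0906], 0.41)] [ 0.4981 -0.2493  0.106 ]
top [([0.4965, -0.2495, 0.1062], 0.58)] [ 0.4981 -0.2493  0.106 ]
[([0.4975, -0.2517, 0.1018], 0.71)]
```

View pics/hov_c.png

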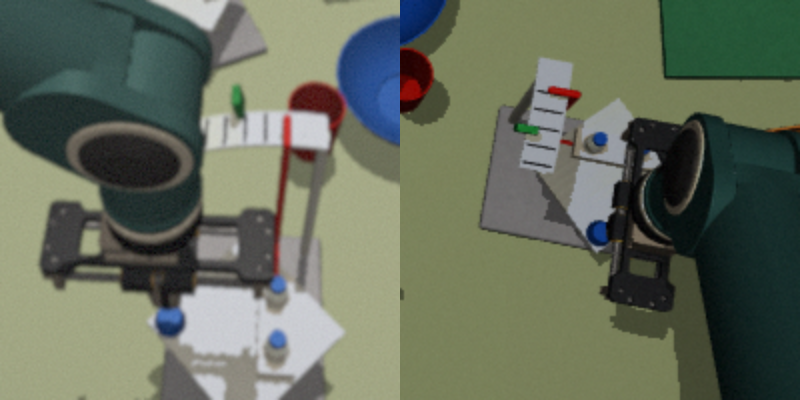

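View pics/hov_wrist.png

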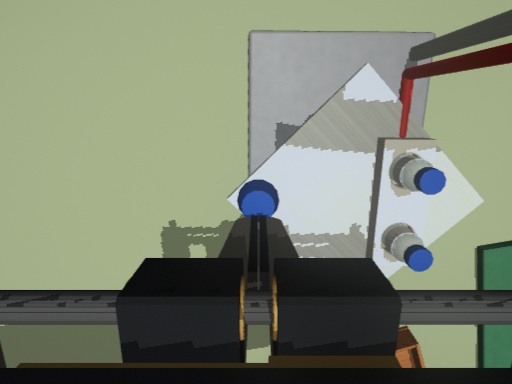

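Both cameras see the pointer tip and the green tab clearly past the arm, and the fingertips are centred over the pad. I'll press in stages.

```bash
cat >> h.py <<'E'
def press(t,rate=.03,comp=0.0):
    env.movel(W((.03-.105*np.cos(t)-.021*np.sin(t),0,.085-.105*np.sin(t)+.021*np.cos(t)-comp)),rate=rate)
    s=env.sense();e=s['ee_pos'];dz=e[2]-.085
    print('cmd',t,'t',round(s['t'],2),'ee',e,'F',s['wrist_force'],'tiltFK',round(np.arcsin((.021-dz)/.105),4))
E
python3 - <<'E'
from h import *
env.movel(W((-.076,0,.108)),rate=.1)
press(.10); look('p1')
press(.15); look('p2')
print(env.sense()['t'])
E
```

```text
cmd 0.1 t 8.14 ee [ 0.4966 -0.2491  0.0955] F [-0.7164  0.1796  2.6803] tiltFK 0.1001
p1 side green,red [(33, 0.2146), (59, 0.0991)]
p1 top green,red [(46, 0.2079), (59, 0.0884)]
cmd 0.15 t 8.57 ee [ 0.4962 -0.249   0.0902] F [-0.572   0.5008  4.916 ] tiltFK 0.151
p2 side green,red [(34, 0.2155), (58, 0.1517)]
p2 top green,red [(46, 0.2077), (58, 0.1384)]
8.6667
```

Run:
```python
from h import *
press(.20,rate=.02); look('p3');env.pause(.05);look('p4')
a=cv2.imread('pics/p4_side.png');b=cv2.imread('pics/p4_top.png')
cv2.imwrite('pics/p4_c.png',np.hstack([cv2.resize(a[210:290,230:310],(400,400),interpolation=cv2.INTER_CUBIC),cv2.resize(b[125:205,315:395],(400,400),interpolation=cv2.INTER_CUBIC)]))
for c in('side','top'):
  viewer.read_camera(c)
  for n in('blue_tip','blue_mark'):
    print(c,n,[((q['at'][:2]-t0)@R2,q['at'][2],q['score']) for q in tip_of(c,n)[:2]])
print(env.sense()['t'])
```

```text
cmd 0.2 t 9.08 ee [ 0.4961 -0.249   0.085 ] F [-1.731  -0.0786  5.9325] tiltFK 0.2017
p3 side green,red [(33, 0.2147), (66, 0.2037)]
p3 top green,red [(45, 0.2087), (59, 0.1903)]
p4 side green,red [(33, 0.2161), (63, 0.2029)]
p4 top green,red [(45, 0.2084), (59, 0.1913)]
side blue_tip [(array([-0.0082,  0.118 ]), 0.2848, 0.8)]
side blue_mark [(array([-0.0137,  0.1174]), 0.2763, 0.52)]
top blue_tip [(array([-0.0776, -0.0018]), 0.0849, 0.52), (array([-0.0057,  0.12  ]), 0.2818, 0.38)]
top blue_mark [(array([-0.008 ,  0.1177]), 0.2772, 0.63)]
9.6333
```

View pics/p4_c.png

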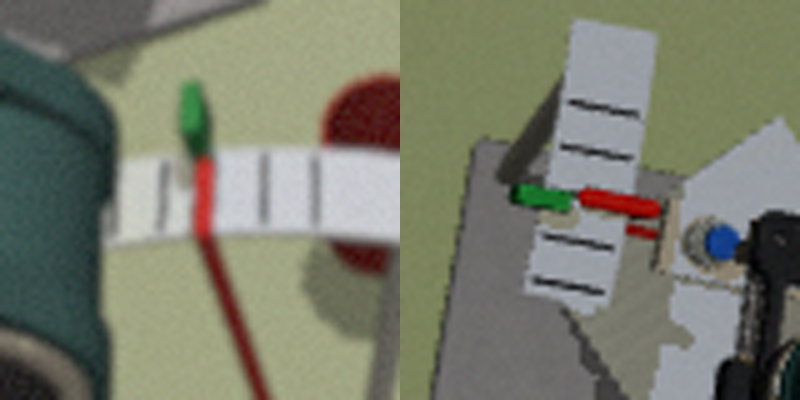

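Run:
```python
from h import *
press(.211,rate=.015); look('p5');look('p6')
a=cv2.imread('pics/p6_side.png');b=cv2.imread('pics/p6_top.png')
cv2.imwrite('pics/p6_c.png',np.hstack([cv2.resize(a[210:290,230:310],(400,400),interpolation=cv2.INTER_CUBIC),cv2.resize(b[125:205,315:395],(400,400),interpolation=cv2.INTER_CUBIC)]))
# model: predicted pixel direction of tab per angle
for c in('side','top'):
    p=cv2.imread(f'pics/p6_{c}.png')[:,:,::-1].copy()
    for col in('green','red'):
        m=mask(p,col);m[:210 if c=='side' else 125]=0;m[290 if c=='side' else 205:]=0;m[:,:(255 if c=='side' else 315)]=0;m[:,(290 if c=='side' else 395):]=0
        y,x=np.nonzero(m);print(c,col,len(x),x.mean(),y.mean())
    for a_ in(.2,.21,.22,.23):print(a_,[proj(c,W((.03-r*np.sin(a_),yy,.085+r*np.cos(a_)))) for yy,r in((.134,.2),(.145,.2),(.145,.187),(.145,.213))])
print(env.sense()['t'])
```

```text
cmd 0.211 t 9.88 ee [ 0.4961 -0.249   0.0839] F [-1.5203 -0.2006  6.8501] tiltFK 0.2125
p5 side green,red [(34, 0.215), (72, 0.212)]
p5 top green,red [(45, 0.2093), (61, 0.2006)]
p6 side green,red [(31, 0.2159), (72, 0.2122)]
p6 top green,red [(45, 0.2075), (59, 0.201)]
side green 31 268.19354838709677 233.19354838709677
side red 107 272.4299065420561 261.66355140186914
0.2 [array([271.3012, 236.1009]), array([271.4426, 231.1682]), array([272.696 , 235.0868]), array([270.1568, 227.1483])]
0.21 [array([270.2328, 236.1885]), array([270.3841, 231.2576]), array([271.7181, 235.1674]), array([269.0157, 227.2471])]
0.22 [array([269.1677, 236.2821]), array([269.3288, 231.353 ]), array([270.7431, 235.2535]), array([267.8783, 227.3524])]
0.23 [array([268.1061, 236.3815]), array([268.277 , 231.4544]), array([269.7711, 235.345 ]), array([266.7446, 227.4642])]
top green 46 342.60869565217394 163.93478260869566
top red 73 358.986301369863 167.17808219178082
0.2 [array([345.3011, 163.9025]), array([339.9486, 162.9297]), array([338.9971, 163.1603]), array([340.9284, 162.6924])]
0.21 [array([345.1183, 164.8693]), array([339.7663, 163.8961]), array([338.8291, 164.0508]), array([340.7313, 163.7368])]
0.22 [array([344.9341, 165.8362]), array([339.5825, 164.8626]), array([338.6598, 164.9414]), array([340.5325, 164.7814])]
0.23 [array([344.7482, 166.803 ]), array([339.3973, 165.829 ]), array([338.4892, 165.832 ]), array([340.3323, 165.8259])]
10.0833
```

View pics/p6_c.png

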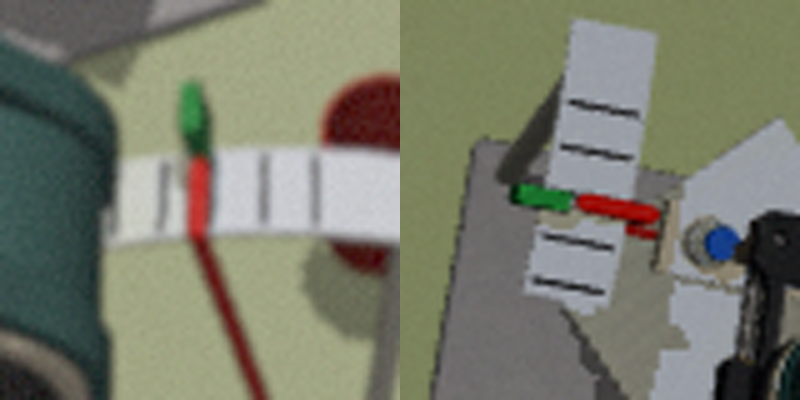

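Only about 0.003 rad (side) to 0.007 rad (top) remain. I'll press 0.004 more and hold.

Run:
```python
from h import *
press(.2155,rate=.01); look('p7');env.pause(1.0);look('p8');env.pause(.7);look('p9')
s=env.sense();print(s['t'],s['ee_pos'],s['wrist_force'])
press(.10,rate=.04);press(0.,rate=.04)
env.movel(W((-.076,0,.15)),rate=.08)
env.movel(W((-.076,0,.36)),rate=.15)
look('e')
a=cv2.imread('pics/e_side.png');b=cv2.imread('pics/e_top.png')
cv2.imwrite('pics/e_c.png',np.hstack([cv2.resize(a[184:384,150:350],(400,400)),cv2.resize(b[100:300,280:480],(400,400))]))
print(env.sense()['t'])
```

```text
cmd 0.2155 t 10.33 ee [ 0.4961 -0.249   0.0834] F [-1.258  -0.4763  6.5288] tiltFK 0.2169
p7 side green,red [(36, 0.2156), (59, 0.214)]
p7 top green,red [(45, 0.2087), (60, 0.2033)]
p8 side green,red [(33, 0.2151), (60, 0.2142)]
p8 top green,red [(44, 0.2089), (59, 0.2036)]
p9 side green,red [(33, 0.2151), (56, 0.2155)]
p9 top green,red [(44, 0.2089), (59, 0.2037)]
12.3333 [ 0.4961 -0.249   0.0834] [-2.5243  0.1281  6.3487]
cmd 0.1 t 12.79 ee [ 0.4966 -0.2491  0.0956] F [-1.0925 -0.1694  3.2758] tiltFK 0.0994
cmd 0.0 t 13.21 ee [ 0.4983 -0.2491  0.106 ] F [-1.1241 -0.0032 -0.037 ] tiltFK -0.0003
e side green,red [(6, 0.2205), (32, 0.0022)]
e top green,red [(45, 0.2088), (57, -0.0115)]
15.5583
```

View pics/e_c.png

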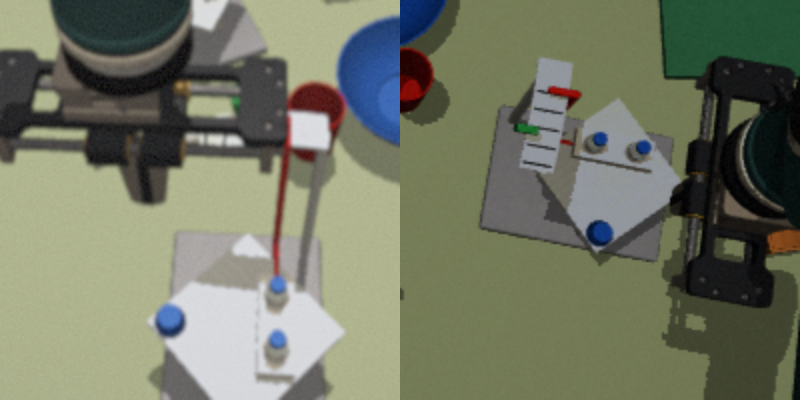

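The pointer is back at zero, both vials are seated, and the gripper is clear above the stand.

Run:
```python
from station import *
env.pause(.3);print(env.sense()['wrist_force']);print(workorder.finish_job())
```

```text
[1.34467691 0.09085264 0.2148923 ]
the job is handed in; nothing more can be done
None
```

I pressed the blue pad with the closed fingertips in small steps until the red pointer lined up with the green mark. I held it there for about 2 s, let the plate spring back, moved clear above the stand, and handed the job in at about 16 s.

- **Alignment:** the arm's position put the tilt at about 0.217 rad. During the hold, the side camera read the pointer within 0.002 rad of the mark. The top camera read it about 0.005 rad (1 mm) short. The two disagree slightly, and neither showed the pointer past the mark.
- **Force:** the press took about 6.5 N.
- **After release:** the pointer read at its starting position again in both cameras, and both vials were seated in the last pictures. The side view of the green tab was partly hidden by the gripper by then, but the top view showed the tab unmoved. I did not measure the yellow stand or the loose items again at the end; the arm's path stayed away from them.

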